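# Hold a wavelength-check filter plug turned home in the detector's bayonet port

## Robot

A 6-joint arm with a two-finger parallel gripper is mounted at the origin on the work surface. World frame = base frame: x ahead of the robot, y to its left, z up, the work surface at z = 0. Lengths are in mm, angles in degrees, forces in N, time in s.
With the tool pointing down it reaches from about 300 to 850 mm from the base axis. Payload 4.2 kg.
Tool frame: the origin (TCP) lies midway between the tips of the shut fingers; the grasp point (between the pads) lies 19 mm behind it (env.grip_point_offset is the distance from the TCP to the grasp point, in mm); z points along the fingers, x is the direction in which the jaws open and shut, and the axes are right-handed (so a half turn about z gives the same grasp; the last joint's range is limited). The gripper opens to 91 mm and grips with 3 to 60 N. Pads are 32 mm wide; open, the fingers measure 118 mm over their backs; the gripper's body (76 mm by 178 mm) begins 60 mm behind the grasp point.
Start: joints at [-67.953, 18.312, 89.639, -0, 72.044, -1.146], TCP at [226.46, -528.544, 213.976] pointing down, gripper open.
Joint ranges: [-177.97, 177.97], [-48.28, 115.42], [12.27, 149.76], [-77.06, 257.06], [2.81, 150.46], [-146.56, 146.56]. Speed limits (degrees/s): [147.25, 147.25, 180, 180, 180, 180].

## Interface

Orientations are given as [roll, pitch, yaw] about the fixed x, y, z axes, in that order (R = Rz(yaw) Ry(pitch) Rx(roll)).
In Python, from workcell import env gives the robot as it stands.
- The arm moves only by the shell command python3 -m pendant 'ROWS' [FORCE]. ROWS is JSON, a list of rows, each an object with "xyz": the shift along the tool's x, y, z in m, a list of three; "roll": the turn about the tool's z in degrees; "jaw": the closure, from 0 (fully open) to 1 (shut). A call has exactly 8 rows; each row is the pose to reach, as a shift and turn from the pose commanded when the call began, along the tool's axes at that moment; what a row does not reach only later rows make up. A row lasts 1/8 s, in which the tool goes at most 62.5 mm and 10.7 degrees, less where a joint would pass 70% of its speed; a pose out of reach is approached as far as the arm can. A call with a gripper value outside its range is refused whole. The fingers move at their own pace and stop on an object; FORCE is the grip in N (left out, the last holds). Time passes only in rows, so rows that repeat a pose let the fingers close, or fill a call up. It gives the time, the measured TCP pose, the force and the opening at its end, in the units of the state.
- env.state(): the state, without advancing time (a new reading comes with each control period).
- env.grab_frame(name): name is "scene" or "side" or "wrist"; returns (picture, depth): 480x640x3 uint8, blue, green, red; 480x640 float32, mm along the optical axis (not along the pixel's ray), 0 where there is no reading.
- env.camera_params(name): a dict with "camera_matrix" (3x3 intrinsics, pixels), "D" ([k1, k2, p1, p2, k3] as OpenCV has them; the pictures are not rectified), "cam_to_world" (4x4, takes a point from camera to world coordinates); the wrist camera has in their place "hand_eye" (4x4, takes a point from camera to tool coordinates, whose origin is the TCP and whose axes are the tool frame's). Camera axes: x right, y up, looking along -z (the intrinsics and any distortion apply to the point x, -y, -z); pixel columns grow to the right and rows downward; lengths in mm; the calibration is good to about 2 mm. A picture is of the moment at which its call begins: read the wrist's pose just before it. camera_params takes no time and is no camera call.
- env.job_done(): hands the job in, once; it reports no verdict.
The state is a dict: "time_s": time; "qpos": joint angles; "qvel": joint speeds; "effort": joint torques, N m; "ee_pos": TCP position; "ee_rot": TCP orientation; "force": force on the tool from outside, world axes, zero at the start; "torque": the same for the moment, N m; "gripper_width": finger opening in mm.
Only numpy, scipy, OpenCV 4.12 (cv2) and the standard library are available. Lean on these libraries where they do the work, as an engineer would, in place of code of your own. Each camera call takes 0.05 s, during which the arm holds its last target. There are 200 camera calls.

## Task

Take the orange filter plug from the white kit block and put it into the bayonet port on top of the white detector: lugs through the two notches, push it down against the spring, then twist it a quarter turn clockwise (seen from above) to the stop. The port is sprung and would turn the plug back, so finish while still gripping the plug and holding it seated and turned to the stop. Leave the other two plugs and the two loose bottles beside the solvent tray where they stand.

Things in the scene. Friction and masses are not known exactly. Their poses are not given: they have to be found in the camera images.
- plug_orange: the ORANGE filter plug, 72 mm tall, 60 to 130 g, standing in a kit well. Origin: centre of its foot's underside, z up. Shaft 24 mm dia. up to 22 mm, tapered to 19 mm over the lowest 5 mm; two lugs along +x and -x, 38 mm tip to tip, 8 mm wide, 8 to 14 mm up; collar 40 mm dia., 22 to 27 mm up; grip bar above it. Same after half a turn.
- plug_blue: the same plug with a BLUE grip; leave it
- plug_black: the same plug with a dark grey/black grip; leave it
- kit: fixed white block 270 x 80 x 22 mm (x, y, z), origin centre of its underside, with three round wells 42 mm in diameter at x = -85, 0 and 85 mm; well floors 10 mm above the underside. Each well holds one plug, in any order and yaw
- detector: fixed white instrument, 126 mm high, origin on the table straight below the port axis; reaches 75 mm to -x, 304 mm to +x and 120 mm to either side; flat top
- orange_grip (a point): middle of the orange plug's grip bar, 52 mm above its foot. The bar is 34 mm long along the plug's x, 16 mm thick along its y (grip across y), and spans 27 to 72 mm above the foot
- port (a point): centre of the bayonet port at the top of its square aluminium plate (68 x 68 x 6 mm, top 132 mm above the table). z up; x along the two notches (red marks; green marks at 90 degrees). Bore 27 mm dia.; notches 12 mm wide, reaching 21.5 mm from the axis. Same after half a turn
- port_seat (a point): 22 mm below port, same axes: where the foot's underside is with the collar down on the plate. The lugs are then 2 mm clear under the plate and free to turn clockwise (from above) to a stop at about 90 degrees. Once turned they are caught: the plug can rise 2 mm at most. The port is greased
- plunger_pad (a joint): spring pad in the bore, m pressed down: 0 = up (12 mm below the plate's top), 0.010 with the plug's collar on the plate; pushes up with 4 N at 0, 11 N at 0.010
- turret_ring (a joint): sprung ring under the plate that the lugs drive, rad clockwise from above: 0 = rest, 1.32 = stop. The lugs meet it after the plug has turned about 0.25 rad, so the stop is reached at a plug turn of about 1.57; resists with 0.06 to 0.13 N m and turns back if the plug is let go
- bottle_clear: clear bottle with blue cap, 68 mm diameter, 130 mm tall, origin centre of its underside; leave it
- bottle_amber: amber bottle with black cap, 72 mm diameter, 150 mm tall, origin centre of its underside; leave it
Mind the look-alikes: they are no part of the job. What is shaped like the plug_orange but purple or yellow is not meant.

How it is judged (in metres and radians):
On the way, in this order (a step that is already met when the one before it is completed fails the run):
1. the orange plug is pushed down in the port, not yet turned (spring pad pressed more than 7 mm) (value of joint plunger_pad above 0.007 m and value of joint turret_ring below 0.3 rad and horizontal distance between plug_orange and port below 0.004 m), for 0.05 s.
2. and turned clockwise with its lugs under the plate (ring past 1.15 rad) (value of joint turret_ring above 1.15 rad and horizontal distance between plug_orange and port below 0.003 m and z of plug_orange in the frame of port below -0.0185 m and angle between plug_orange's own z axis and vertical below 0.12 rad), for 0.2 s.
At the end, for the whole second after the job is handed in: the orange plug is still gripped (finger force above 2 N), seated in the port (within 3 mm of its axis, foot at least 18.5 mm below the plate's top, upright within 7 degrees, spring pad pressed more than 6.5 mm) and held turned clockwise, the sprung ring past 1.15 of its 1.32 rad (all of step 2 and value of joint plunger_pad above 0.0065 m and contact force between the fingers and plug_orange above 2 N); the arm keeps its last pose, push and grip.
It fails at once if another plug or a bottle is moved more than 30 mm (distance of any of plug_blue, plug_black, bottle_clear, bottle_amber from where it was at the start of the episode above 0.03 m).
It also fails if it takes over 45 s, if anything falls off the work surface, if the arm or the gripper's body presses on something with over 40 N, if the wrist force passes 120 N, or if a joint passes its speed limit or range.

## Working session

There is one attempt and no reset: what is moved stays moved. The work goes in short steps, Python scripts to look and compute and a shell command to move; the robot and the scene stay as the last step left them, time stands still between calls to the robot, and variables do not carry over. Pictures are saved under pics/ and viewed, about 8 in all and at most 12, crops included, and the job is handed in when it is done.

```bash
mkdir -p pics; ls; cat > h.py <<'E'
import numpy as np, cv2
from scipy.spatial.transform import Rotation as R
from workcell import env
def T_tool(s):
    T=np.eye(4);T[:3,:3]=R.from_euler('xyz',s['ee_rot'],degrees=True).as_matrix();T[:3,3]=s['ee_pos'];return T
def grab(name):
    s=env.state();p=env.camera_params(name)
    M=T_tool(s)@np.array(p['hand_eye']) if name=='wrist' else np.array(p['cam_to_world'])
    im,d=env.grab_frame(name)
    return im,d,np.array(p['camera_matrix']),np.array(p['D'],float),M
def rays(px,K,D,M):
    u=cv2.undistortPoints(np.array(px,float).reshape(-1,1,2),K,D).reshape(-1,2)
    v=np.c_[u[:,0],-u[:,1],-np.ones(len(u))]
    return M[:3,3],v@M[:3,:3].T   # scaled by depth
def plane(px,z,K,D,M):
    o,v=rays(px,K,D,M);return o+v*((z-o[2])/v[:,2])[:,None]
def cloud(d,K,D,M):
    h,w=d.shape;g=np.stack(np.meshgrid(np.arange(w),np.arange(h)),-1).reshape(-1,2)
    o,v=rays(g,K,D,M);P=(o+v*d.reshape(-1,1)).reshape(h,w,3);P[d==0]=np.nan;return P
E
python3 - <<'E'
from h import *
print(env.state())
for n in('scene','side','wrist'):
    im,d,K,D,M=grab(n);cv2.imwrite(f'pics/{n}0.png',im);np.savez(f'{n}0.npz',im=im,d=d,K=K,D=D,M=M);print(n,M[:3,3].round(),D,K[0,0],(d>0).mean())
E
```

```text
pics
{'time_s': 0.0, 'qpos': array([-6.79536034e+01,  1.83517596e+01,  8.97068777e+01, -3.42719642e-04,
        7.20433170e+01, -1.14622418e+00]), 'qvel': array([-0.03015102, -0.08080325, -0.00114952,  0.04232454,  0.13222994,
       -0.03312918]), 'effort': array([-1.02561928e-03, -4.12470496e+01, -2.31969488e+01,  7.26785325e-02,
        4.58764331e-02, -1.53276046e-04]), 'ee_pos': array([ 226.25419538, -528.06340972,  213.11589694]), 'ee_rot': array([-1.79998286e+02,  1.01940343e-01, -6.68072717e+01]), 'force': array([ 0.30433486,  0.68678281, -0.2213659 ]), 'torque': array([ 0.02280682, -0.02569757,  0.00603311]), 'gripper_width': 91.29891256352795}
scene [1103. -579.  871.] [-0.06809591  0.          0.          0.          0.        ] 464.36445496615715 0.9958235677083334
side [392. 941. 795.] [-0.09127977  0.          0.          0.          0.        ] 464.23651259319126 0.9960904947916667
wrist [ 303. -496.  384.] [-0.03478158  0.          0.          0.          0.        ] 426.6281429910453 0.99603515625
```

View pics/scene0.png

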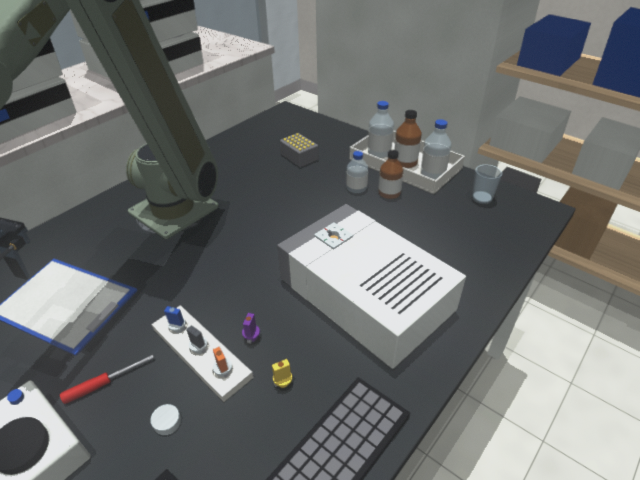

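View pics/side0.png

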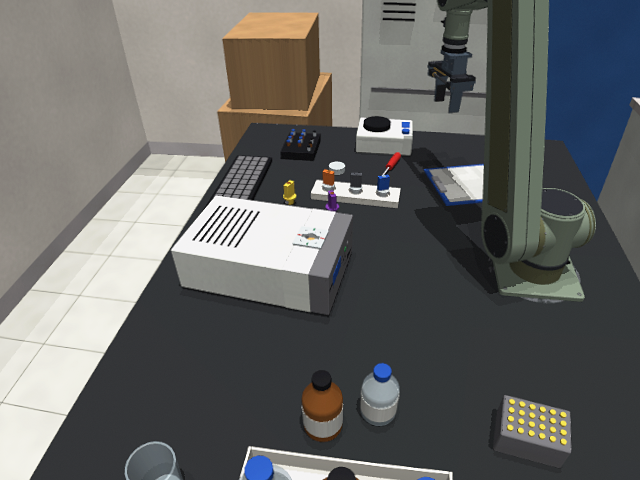

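The scene view shows the orange plug at the near end of the kit, at about (221,358), with black at (197,338) and blue at (175,315). The detector port is at about (334,235). In the side view the orange plug is at (328,178) and the port at (310,235).

```bash
python3 - <<'E'
from h import *
for n,(r0,r1,c0,c1),pb in (('scene',(330,385,200,245),(215,255,310,360)),('side',(160,200,315,340),(215,255,285,335))):
    z=np.load(n+'0.npz');im,d,K,D,M=[z[k] for k in('im','d','K','D','M')]
    P=cloud(d,K,D,M);hsv=cv2.cvtColor(im,cv2.COLOR_BGR2HSV)
    m=np.zeros(d.shape,bool);m[r0:r1,c0:c1]=True
    m&=(hsv[...,0]<16)&(hsv[...,1]>140)&(hsv[...,2]>80)
    Q=P[m];Q=Q[np.isfinite(Q[:,0])];print(n,'orange',len(Q),'zmax',np.percentile(Q[:,2],98).round(1))
    top=Q[Q[:,2]>np.percentile(Q[:,2],98)-5];print(' top mean',top.mean(0).round(1),'n',len(top))
    rc=cv2.minAreaRect(top[:,:2].astype(np.float32));print(' rect',rc)
    # port
    g=im[pb[0]:pb[1],pb[2]:pb[3]];cv2.imwrite(f'pics/p_{n}.png',cv2.resize(g,None,fx=8,fy=8,interpolation=cv2.INTER_CUBIC))
    S=P[pb[0]:pb[1],pb[2]:pb[3]].reshape(-1,3);hh=hsv[pb[0]:pb[1],pb[2]:pb[3]].reshape(-1,3)
    a=(np.abs(S[:,2]-132)<2.5);print(' plate',a.sum(),cv2.minAreaRect(S[a][:,:2].astype(np.float32)))
    for nm,mm in (('red',((hh[:,0]<10)|(hh[:,0]>170))&(hh[:,1]>100)),('green',(hh[:,0]>45)&(hh[:,0]<90)&(hh[:,1]>60))):
        if mm.any(): print(nm,S[mm].round(0).tolist()[:14])
    # detector top
    a=np.abs(P[...,2]-126)<3;a&=(np.abs(P[...,0]-600)<350);a&=(np.abs(P[...,1])<350)
    lab=cv2.connectedComponentsWithStats(a.astype(np.uint8));i=1+np.argmax(lab[2][1:,4])
    print(' det',cv2.minAreaRect(P[lab[1]==i][:,:2].astype(np.float32)))
    a=np.abs(P[...,2]-22)<3;lab=cv2.connectedComponentsWithStats(a.astype(np.uint8))
    print(' kit?',[cv2.minAreaRect(P[lab[1]==i][:,:2].astype(np.float32)) for i in range(1,lab[0]) if lab[2][i,4]>600])
im=cv2.imread('pics/p_scene.png');im2=cv2.imread('pics/p_side.png');cv2.imwrite('pics/p.png',np.hstack([cv2.resize(im,(400,320)),cv2.resize(im2,(400,320))]))
E
```

```text
scene orange 83 zmax 85.4
 top mean [ 579.9 -295.9   82.8] n 75
 rect ((579.4659423828125, -295.5821838378906), (12.50245189666748, 31.46128273010254), 69.74395751953125)
 plate 442 ((555.5320434570312, 108.25187683105469), (171.59373474121094, 87.336181640625), 85.95601654052734)
 det ((675.5720825195312, 83.90103149414062), (243.91024780273438, 381.32159423828125), 82.71884155273438)
 kit? [((491.51080322265625, -289.69232177734375), (82.93688201904297, 274.5325012207031), 86.50961303710938), ((870.1948852539062, -256.4144287109375), (265.4819641113281, 127.80030059814453), 89.88324737548828)]
side orange 157 zmax 83.7
 top mean [ 576.8 -288.1   81.6] n 34
 rect ((577.485595703125, -289.8258361816406), (17.350961685180664, 31.92789077758789), 71.12049102783203)
 plate 451 ((559.9534301757812, 77.7437515258789), (79.60066223144531, 122.67845916748047), 0.7618861198425293)
red [[592.0, 94.0, 131.0], [590.0, 95.0, 133.0], [534.0, 102.0, 132.0], [532.0, 100.0, 130.0]]
green [[560.0, 72.0, 133.0], [559.0, 68.0, 130.0], [565.0, 128.0, 134.0], [565.0, 129.0, 132.0]]
 det ((675.745361328125, 87.2757568359375), (245.34097290039062, 379.9855651855469), 83.5258560180664)
 kit? [((868.4381713867188, -337.0269775390625), (126.14776611328125, 281.4974670410156), 0.08614294230937958), ((472.9310302734375, -285.1850891113281), (87.07357025146484, 235.82351684570312), 86.7677230834961)]
```

View pics/p.png

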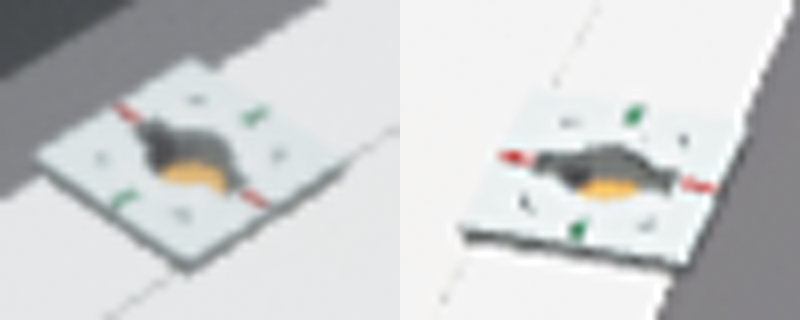

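The close-up shows the plate: red marks lie along about -7°, the port is near (562, 98), and the pad is visible in the bore. The plug is at about (579,-293) with its bar at about -20°. I'll move above it now.

```bash
python3 -m pendant '[{"xyz":[-0.010,-0.052,0],"roll":-10,"jaw":0.3},{"xyz":[-0.020,-0.104,0],"roll":-20,"jaw":0.3},{"xyz":[-0.030,-0.156,0],"roll":-30,"jaw":0.3},{"xyz":[-0.040,-0.208,0],"roll":-40,"jaw":0.3},{"xyz":[-0.050,-0.260,0],"roll":-50,"jaw":0.3},{"xyz":[-0.060,-0.312,0],"roll":-60,"jaw":0.3},{"xyz":[-0.070,-0.365,0],"roll":-70,"jaw":0.3},{"xyz":[-0.077,-0.417,0],"roll":-80,"jaw":0.3}]' 20
python3 -m pendant '[{"xyz":[0,0,0],"roll":-10,"jaw":0.3},{"xyz":[0,0,0],"roll":-20,"jaw":0.3},{"xyz":[0,0,0],"roll":-30,"jaw":0.3},{"xyz":[0,0,0.01],"roll":-40,"jaw":0.3},{"xyz":[0,0,0.02],"roll":-50,"jaw":0.3},{"xyz":[0,0,0.03],"roll":-57,"jaw":0.3},{"xyz":[0,0,0.03],"roll":-57,"jaw":0.3},{"xyz":[0,0,0.03],"roll":-57,"jaw":0.3}]'
cat > o.py <<'E'
from h import *
import sys
im,d,K,D,M=grab('wrist');s=env.state();print(s['ee_pos'].round(1),s['ee_rot'].round(2),s['qpos'].round(1),s['time_s'])
P=cloud(d,K,D,M);hsv=cv2.cvtColor(im,cv2.COLOR_BGR2HSV)
cv2.imwrite(f'pics/{sys.argv[1]}.png',im);np.savez(sys.argv[1]+'.npz',im=im,d=d,K=K,D=D,M=M)
m=((hsv[...,0]<15)&(hsv[...,1]>140)&(hsv[...,2]>60)&(np.hypot(P[...,0]-579,P[...,1]+293)<60)&(P[...,2]>78)).astype(np.uint8)
c=max(cv2.findContours(m,0,2)[0],key=cv2.contourArea).reshape(-1,2)
r=cv2.minAreaRect(plane(c,82,K,D,M)[:,:2].astype(np.float32));print('orange top',r,'zmed',np.median(P[m>0][:,2]))
E
python3 o.py w1
```

```text
time_s: 1.15
ee_pos: [580.6, -292.2, 213.7]
ee_rot: [-180.0, 0.0, 13.5]
force: [1.0, -1.0, 0.3]
gripper_width: 63.7
time_s: 2.15
ee_pos: [579.6, -293.6, 184.2]
ee_rot: [180.0, 0.0, 70.1]
force: [0.2, 0.2, 0.4]
gripper_width: 63.7
[ 579.7 -293.7  184.4] [1.7996e+02 1.0000e-02 7.0120e+01] [-27.9  26.1  81.8  -0.   72.1 -98. ] 2.2
orange top ((577.9059448242188, -291.59674072265625), (14.649054527282715, 32.68459701538086), 70.5170669555664) zmed 82.4518600344914
```

View pics/w1.png

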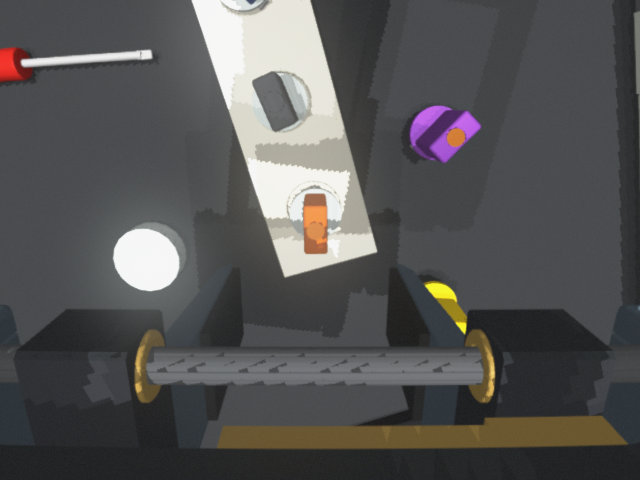

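The orange plug is at (315,222) and lined up with the jaws. Yellow is near the right finger at (450,300) and purple is at (445,133). I need to check clearances.

```bash
python3 - <<'E'
from h import *
def f(n,lo,hi):
    z=np.load(n+'.npz');im,d,K,D,M=[z[k] for k in('im','d','K','D','M')]
    P=cloud(d,K,D,M);h=cv2.cvtColor(im,cv2.COLOR_BGR2HSV)
    m=(h[...,0]>lo)&(h[...,0]<hi)&(h[...,1]>120)&(h[...,2]>60)&(P[...,2]>15)&(P[...,2]<90)&(np.hypot(P[...,0]-579,P[...,1]+293)<140)
    Q=P[m];c=np.array([577.9,-291.6]);a=np.radians(70.3);q=Q[:,:2]-c
    t=np.c_[q@[np.cos(a),np.sin(a)],q@[np.sin(a),-np.cos(a)]]
    print(n,len(Q),'z',np.percentile(Q[:,2],[2,98]).round(),'toolx',np.percentile(t[:,0],[1,99]).round(),'tooly',np.percentile(t[:,1],[1,99]).round())
for n in('scene0','side0','w1'):
    f(n,22,35);f(n,130,160)
E
```

```text
scene0 325 z [24. 74.] toolx [ 79. 111.] tooly [ 74. 101.]
scene0 115 z [24. 74.] toolx [ 70. 107.] tooly [-74. -41.]
side0 146 z [22. 73.] toolx [ 82. 117.] tooly [63. 89.]
side0 158 z [22. 73.] toolx [ 73. 110.] tooly [-80. -42.]
w1 823 z [24. 73.] toolx [ 93. 116.] tooly [63. 82.]
w1 2500 z [26. 74.] toolx [ 72. 105.] tooly [-78. -43.]
```

```bash
python3 -m pendant '[{"xyz":[0.0014,-0.0024,0.02],"roll":0,"jaw":0.4},{"xyz":[0.0014,-0.0024,0.045],"roll":0,"jaw":0.4},{"xyz":[0.0014,-0.0024,0.07],"roll":0,"jaw":0.4},{"xyz":[0.0014,-0.0024,0.095],"roll":0,"jaw":0.4},{"xyz":[0.0014,-0.0024,0.12],"roll":0,"jaw":0.4},{"xyz":[0.0014,-0.0024,0.135],"roll":0,"jaw":0.4},{"xyz":[0.0014,-0.0024,0.141],"roll":0,"jaw":0.4},{"xyz":[0.0014,-0.0024,0.141],"roll":0,"jaw":0.4}]' 40
python3 -m pendant '[{"xyz":[0,0,0],"roll":0,"jaw":0.7},{"xyz":[0,0,0],"roll":0,"jaw":0.8},{"xyz":[0,0,0],"roll":0,"jaw":1},{"xyz":[0,0,0],"roll":0,"jaw":1},{"xyz":[0,0,0],"roll":0,"jaw":1},{"xyz":[0,0,0],"roll":0,"jaw":1},{"xyz":[0,0,0],"roll":0,"jaw":1},{"xyz":[0,0,0],"roll":0,"jaw":1}]' 40
```

```text
time_s: 3.2
ee_pos: [577.9, -291.6, 43.3]
ee_rot: [180.0, 0.0, 70.2]
force: [0.3, -0.9, -0.3]
gripper_width: 54.6
time_s: 4.2
ee_pos: [577.7, -291.5, 43.1]
ee_rot: [180.0, 0.0, 70.2]
force: [-1.1, -1.1, 2.1]
gripper_width: 15.8
```

```bash
python3 -m pendant '[{"xyz":[0,0,-0.02],"roll":0,"jaw":1},{"xyz":[0,0,-0.06],"roll":0,"jaw":1},{"xyz":[0,0,-0.11],"roll":0,"jaw":1},{"xyz":[0,0,-0.16],"roll":0,"jaw":1},{"xyz":[0.035,-0.006,-0.187],"roll":-2,"jaw":1},{"xyz":[0.085,-0.015,-0.187],"roll":-4,"jaw":1},{"xyz":[0.135,-0.024,-0.187],"roll":-6,"jaw":1},{"xyz":[0.185,-0.033,-0.187],"roll":-8,"jaw":1}]' 40
python3 -m pendant '[{"xyz":[0.051,0,0],"roll":-1,"jaw":1},{"xyz":[0.101,0.001,0],"roll":-2,"jaw":1},{"xyz":[0.150,0,0],"roll":-3,"jaw":1},{"xyz":[0.180,0.0,0],"roll":-4,"jaw":1},{"xyz":[0.195,-0.006,0.01],"roll":-4.8,"jaw":1},{"xyz":[0.195,-0.006,0.02],"roll":-4.8,"jaw":1},{"xyz":[0.195,-0.006,0.02],"roll":-4.8,"jaw":1},{"xyz":[0.195,-0.006,0.02],"roll":-4.8,"jaw":1}]'
python3 - <<'E'
from h import *
im,d,K,D,M=grab('wrist');s=env.state();print(s['ee_pos'].round(1),s['ee_rot'].round(2),s['qpos'].round(1))
cv2.imwrite('pics/w2.png',im);np.savez('w2.npz',im=im,d=d,K=K,D=D,M=M)
E
```

```text
time_s: 5.2
ee_pos: [609.2, -104.6, 229.5]
ee_rot: [-180.0, -0.0, 78.2]
force: [0.4, 0.7, -0.8]
gripper_width: 15.8
time_s: 6.2
ee_pos: [643.3, 84.6, 210.0]
ee_rot: [180.0, 0.0, 82.9]
force: [0.1, -0.1, -1.1]
gripper_width: 15.8
[643.5  84.8 210.3] [1.7996e+02 1.0000e-02 8.2910e+01] [  6.5  25.2  79.5  -0.   75.3 -76.4]
```

View pics/w2.png

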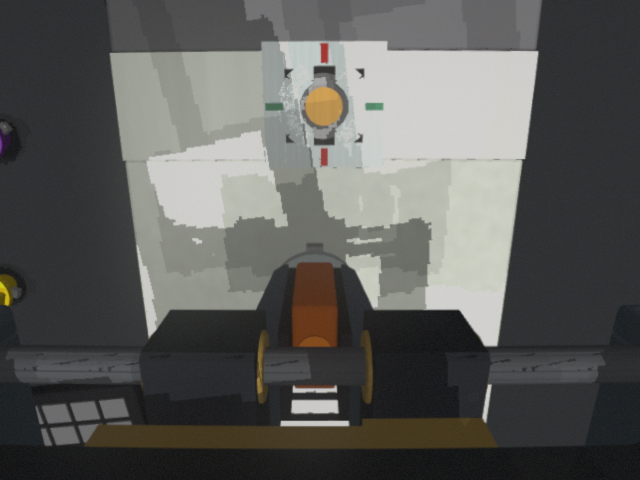

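The port plate is clearly seen: red marks at (324,52) and (324,157), green at (273,106) and (374,106). The held plug's collar and lug are at (315,248).

```bash
cat > port.py <<'E'
from h import *
import sys
z=np.load(sys.argv[1]);im,d,K,D,M=[z[k] for k in('im','d','K','D','M')]
h=cv2.cvtColor(im,cv2.COLOR_BGR2HSV)
def cents(m,a0=20):
    n,l,st,c=cv2.connectedComponentsWithStats(m.astype(np.uint8));return [c[i] for i in range(1,n) if st[i,4]>a0],[st[i,4] for i in range(1,n) if st[i,4]>a0]
box=np.zeros(h.shape[:2],bool);box[20:200,240:410]=1
red=box&((h[...,0]<8)|(h[...,0]>172))&(h[...,1]>110);gr=box&(h[...,0]>45)&(h[...,0]<95)&(h[...,1]>70)
for m in(red,gr):
    c,a=cents(m);p=plane(c,132,K,D,M);print(np.round(c,1).tolist(),a,p.round(1).tolist(),'mid',p.mean(0).round(2),'ang',np.degrees(np.arctan2(*(p[1]-p[0])[1::-1])).round(2))
P=cloud(d,K,D,M);print('plate z',np.nanmedian(P[60:150,340:370,2]))
E
python3 port.py w2.npz
python3 - <<'E'
from h import *
z=np.load('w2.npz');im,d,K,D,M=[z[k] for k in('im','d','K','D','M')]
P=cloud(d,K,D,M);s=env.state();T=np.linalg.inv(T_tool(s))
Q=P@T[:3,:3].T+T[:3,3]
for r in range(236,300,3): print(r,Q[r,306:326:6].round(1).tolist())
cv2.imwrite('pics/w2c.png',cv2.resize(im[225:400,240:400],None,fx=4,fy=4,interpolation=cv2.INTER_CUBIC)[:600])
E
```

```text
[[324.0, 52.5], [323.5, 156.5]] [np.int32(126), np.int32(96)] [[536.0, 103.8, 132.0], [591.7, 96.9, 132.0]] mid [563.88 100.39 132.  ] ang -7.08
[[374.2, 105.8], [273.5, 106.2]] [np.int32(93), np.int32(85)] [[567.2, 128.5, 132.0], [560.4, 72.4, 132.0]] mid [563.81 100.47 132.  ] ang -96.84
plate z 132.2877451405895
236 [[-4.9, -2.9, 84.4], [-1.1, -2.7, 85.0], [2.6, -3.2, 83.4], [6.4, -3.2, 83.3]]
239 [[-4.9, -1.1, 84.1], [-1.1, -1.1, 84.0], [2.6, -1.3, 83.1], [6.4, -0.9, 84.5]]
242 [[-4.9, 0.7, 83.3], [-1.1, 0.4, 82.6], [2.6, 0.8, 83.8], [6.4, 0.9, 83.9]]
245 [[-4.9, 3.0, 84.3], [-0.8, -17.9, 20.8], [2.0, -18.3, 19.7], [6.4, 3.0, 84.4]]
248 [[-3.6, -17.2, 18.6], [-0.8, -16.6, 20.2], [2.0, -17.1, 18.8], [6.4, 4.8, 83.6]]
251 [[-3.4, -18.6, 10.1], [-0.7, -18.7, 9.8], [2.0, -18.7, 9.9], [4.7, -18.5, 10.5]]
254 [[-3.4, -18.2, 7.2], [-0.7, -18.9, 5.4], [1.9, -19.0, 5.1], [4.6, -18.3, 6.9]]
257 [[-3.4, -16.9, 6.9], [-0.7, -17.5, 5.4], [1.9, -17.1, 6.3], [4.5, -17.5, 5.3]]
260 [[-3.4, -15.7, 6.3], [-0.7, -15.8, 6.1], [1.9, -15.8, 6.2], [4.6, -15.8, 6.0]]
263 [[-3.3, -15.9, 2.1], [-0.7, -15.
[... 426 characters left out ...]
[-0.6, -15.9, -14.7], [1.7, -16.1, -15.2], [4.1, -16.0, -14.9]]
281 [[-2.9, -16.0, -17.9], [-0.6, -15.7, -17.1], [1.7, -15.6, -17.0], [4.0, -16.0, -18.0]]
284 [[-2.9, -15.6, -20.0], [-0.6, -15.9, -20.7], [1.7, -15.5, -19.8], [4.0, -15.9, -20.6]]
287 [[-2.9, -15.5, -22.6], [-0.6, -15.9, -23.4], [1.7, -15.7, -23.0], [3.9, -16.0, -23.8]]
290 [[-2.8, -15.5, -25.2], [-0.6, -15.5, -25.3], [1.7, -15.6, -25.4], [3.9, -15.6, -25.4]]
293 [[-2.7, -16.1, -29.3], [-0.6, -15.5, -28.0], [1.6, -15.7, -28.3], [3.8, -15.6, -28.1]]
296 [[-2.7, -15.6, -30.6], [-0.6, -15.4, -30.2], [1.6, -15.3, -30.0], [3.7, -16.2, -32.1]]
299 [[-2.7, -15.8, -33.6], [-0.5, -16.3, -34.8], [1.6, -15.7, -33.4], [3.7, -15.8, -33.6]]
```

View pics/w2c.png

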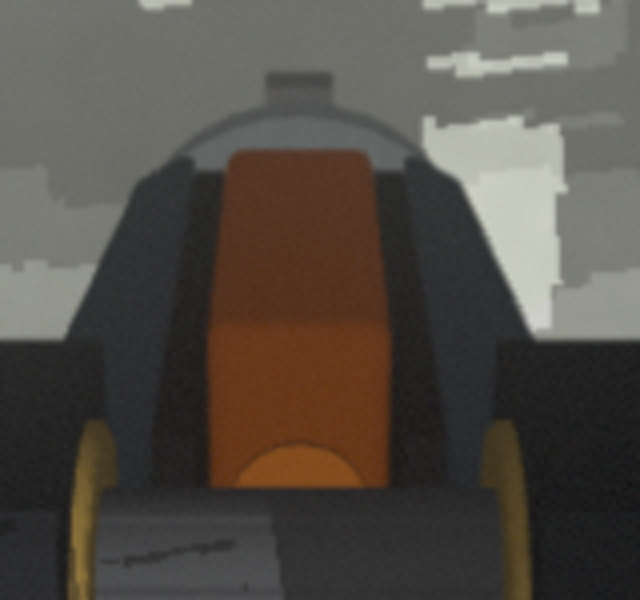

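Seen by the same camera, the plug is upright and sits (0.6, 1.1) mm off the TCP in tool x, y. The port is at (563.9,100.4) at -7°. I'll move over the port with the foot about 5 mm above the plate.

```bash
python3 -m pendant '[{"xyz":[0.001,-0.02,0],"roll":0,"jaw":1},{"xyz":[0.003,-0.05,0],"roll":0,"jaw":1},{"xyz":[0.0051,-0.0821,0],"roll":0,"jaw":1},{"xyz":[0.0051,-0.0821,0.01],"roll":0,"jaw":1},{"xyz":[0.0051,-0.0821,0.025],"roll":0,"jaw":1},{"xyz":[0.0051,-0.0821,0.040],"roll":0,"jaw":1},{"xyz":[0.0051,-0.0821,0.040],"roll":0,"jaw":1},{"xyz":[0.0051,-0.0821,0.040],"roll":0,"jaw":1}]' 
python3 - <<'E'
from h import *
a,*_=grab('wrist');b,*_=grab('side');c,*_=grab('scene')
f=lambda g,k:cv2.resize(g,k,interpolation=cv2.INTER_CUBIC)
cv2.imwrite('pics/w3.png',np.hstack([f(a[180:330,230:400],(400,353)),f(b[190:253,275:347],(400,353))]))
s=env.state();print(s['ee_pos'].round(1),s['ee_rot'].round(2),s['force'].round(1),s['qpos'].round(1))
E
```

```text
time_s: 7.25
ee_pos: [562.9, 100.9, 169.7]
ee_rot: [-180.0, 0.0, 83.0]
force: [-0.1, -0.9, -1.0]
gripper_width: 15.5
[563.  101.1 170.4] [ 1.7994e+02 -1.0000e-02  8.2990e+01] [-0.7 -0.3 -1.6] [  9.   19.8  94.   -0.   66.2 -74. ]
```

View pics/w3.png

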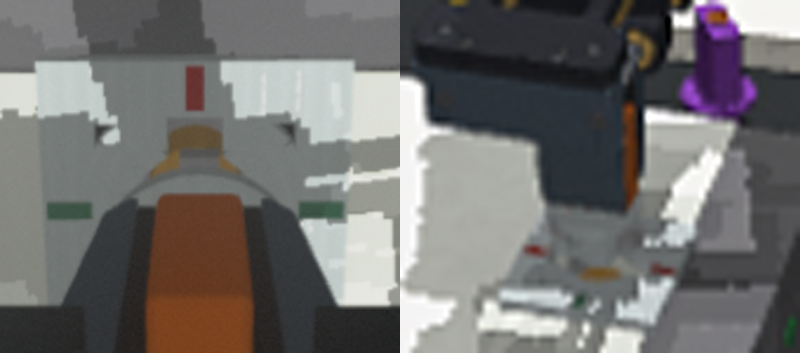

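The lug lines up with the notch laterally, both at about column 195 of the crop. I'll descend to just below pad contact.

```bash
python3 -m pendant '[{"xyz":[0,0,0.004],"roll":0,"jaw":1},{"xyz":[0,0,0.008],"roll":0,"jaw":1},{"xyz":[0,0,0.011],"roll":0,"jaw":1},{"xyz":[0,0,0.014],"roll":0,"jaw":1},{"xyz":[0,0,0.017],"roll":0,"jaw":1},{"xyz":[0,0,0.019],"roll":0,"jaw":1},{"xyz":[0,0,0.019],"roll":0,"jaw":1},{"xyz":[0,0,0.019],"roll":0,"jaw":1}]' 50
python3 -c "
from h import *
s=env.state();print(s['ee_pos'].round(1),s['ee_rot'].round(2),s['force'].round(1),s['torque'].round(2))"
```

```text
time_s: 8.4
ee_pos: [562.6, 101.0, 151.5]
ee_rot: [180.0, -0.0, 83.0]
force: [-1.8, 0.1, 3.8]
gripper_width: 15.8
[562.6 101.  151.5] [ 1.7996e+02 -1.0000e-02  8.3000e+01] [-1.8  0.1  3.8] [ 0.15  0.1  -0.01]
```

It is in the bore and the spring reads about 4–5 N. Now I'll press to the seat.

```bash
python3 -m pendant '[{"xyz":[0,0,0.002],"roll":0,"jaw":1},{"xyz":[0,0,0.004],"roll":0,"jaw":1},{"xyz":[0,0,0.006],"roll":0,"jaw":1},{"xyz":[0,0,0.008],"roll":0,"jaw":1},{"xyz":[0,0,0.0095],"roll":0,"jaw":1},{"xyz":[0,0,0.0095],"roll":0,"jaw":1},{"xyz":[0,0,0.0095],"roll":0,"jaw":1},{"xyz":[0,0,0.0095],"roll":0,"jaw":1}]' 60
python3 -c "
from h import *
s=env.state();print(s['ee_pos'].round(1),s['ee_rot'].round(2),s['force'].round(1),s['torque'].round(2))"
```

```text
time_s: 9.4
ee_pos: [562.9, 101.1, 143.1]
ee_rot: [179.9, -0.0, 83.0]
force: [-2.5, -1.4, 11.1]
gripper_width: 15.5
[562.9 101.1 143.1] [ 1.7989e+02 -3.0000e-02  8.3000e+01] [-2.5 -1.4 11.1] [0.03 0.47 0.05]
```

Force is 11 N at the seat height. I'll push 1 mm more and twist clockwise.

```bash
python3 -m pendant '[{"xyz":[0,0,0.001],"roll":0,"jaw":1},{"xyz":[0,0,0.001],"roll":6,"jaw":1},{"xyz":[0,0,0.001],"roll":13,"jaw":1},{"xyz":[0,0,0.001],"roll":20,"jaw":1},{"xyz":[0,0,0.001],"roll":27,"jaw":1},{"xyz":[0,0,0.001],"roll":34,"jaw":1},{"xyz":[0,0,0.001],"roll":40,"jaw":1},{"xyz":[0,0,0.001],"roll":40,"jaw":1}]' 60
python3 -c "
from h import *
s=env.state();print(s['ee_pos'].round(1),s['ee_rot'].round(2),s['force'].round(1),s['torque'].round(2))"
```

```text
time_s: 10.4
ee_pos: [563.2, 99.7, 143.1]
ee_rot: [179.8, -0.0, 43.0]
force: [-4.1, -4.4, 16.1]
gripper_width: 16.0
[563.2  99.7 143.1] [ 1.7977e+02 -4.0000e-02  4.3000e+01] [-4.1 -4.4 16.1] [-0.84  0.72  0.01]
```

```bash
python3 -m pendant '[{"xyz":[-0.001,0,0],"roll":5,"jaw":1},{"xyz":[-0.001,0,0],"roll":12,"jaw":1},{"xyz":[-0.001,0,0],"roll":19,"jaw":1},{"xyz":[-0.001,0,0],"roll":26,"jaw":1},{"xyz":[-0.001,0,0],"roll":33,"jaw":1},{"xyz":[-0.001,0,0],"roll":40,"jaw":1},{"xyz":[-0.001,0,0],"roll":46,"jaw":1},{"xyz":[-0.001,0,0],"roll":46,"jaw":1}]' 60
python3 - <<'E'
from h import *
s=env.state();print(s['ee_pos'].round(1),s['ee_rot'].round(2),s['force'].round(1),s['torque'].round(2))
a,*_=grab('wrist');b,*_=grab('side')
f=lambda g,k:cv2.resize(g,k,interpolation=cv2.INTER_CUBIC)
cv2.imwrite('pics/w4.png',np.hstack([f(a[180:330,230:400],(400,353)),f(b[190:253,275:347],(400,353))]))
E
```

```text
time_s: 11.4
ee_pos: [562.5, 99.5, 143.1]
ee_rot: [179.9, -0.2, -3.0]
force: [-3.7, -2.3, 16.2]
gripper_width: 15.7
[562.5  99.5 143.1] [179.92  -0.18  -3.  ] [-3.7 -2.3 16.2] [-0.68  0.77  0.08]
```

View pics/w4.png

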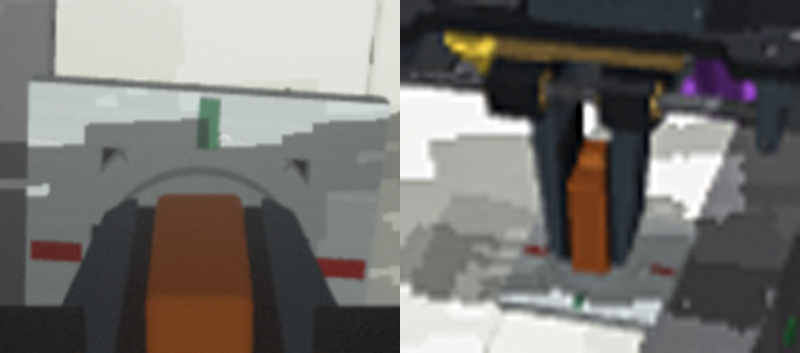

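The tool has turned 86°, the collar is flat on the plate, and the bar points at the green mark. I'll take the last few degrees onto the stop and hold.

```bash
python3 -m pendant '[{"xyz":[0,0,0],"roll":2,"jaw":1},{"xyz":[0,0,0],"roll":4,"jaw":1},{"xyz":[0,0,0],"roll":5,"jaw":1},{"xyz":[0,0,0],"roll":6,"jaw":1},{"xyz":[0,0,0],"roll":6,"jaw":1},{"xyz":[0,0,0],"roll":6,"jaw":1},{"xyz":[0,0,0],"roll":6,"jaw":1},{"xyz":[0,0,0],"roll":6,"jaw":1}]' 60
python3 - <<'E'
from h import *
s=env.state();print(s['ee_pos'].round(1),s['ee_rot'].round(2),s['force'].round(1),s['torque'].round(2))
im,d,K,D,M=grab('wrist');np.savez('w5.npz',im=im,d=d,K=K,D=D,M=M)
P=cloud(d,K,D,M);T=np.linalg.inv(T_tool(s));Q=P@T[:3,:3].T+T[:3,3]
h=cv2.cvtColor(im,cv2.COLOR_BGR2HSV)
m=(h[...,0]<16)&(h[...,1]>140)&(h[...,2]>40)&(np.abs(Q[...,0])<14)&(Q[...,1]<-10)&(Q[...,2]>-25)&(Q[...,2]<5)
q=Q[m];sl=np.polyfit(q[:,0],q[:,1],1);print('front face n',m.sum(),'y',np.median(q[:,1]).round(1),'yaw slip deg',np.degrees(np.arctan(sl[0])).round(2))
c=(np.abs(Q[...,2]-5)<4)&(np.abs(Q[...,0])<8)&(Q[...,1]<-16.5)&(Q[...,1]>-20.5);print('collar z world',np.nanmedian(P[c][:,2]))
E
```

```text
time_s: 12.5
ee_pos: [562.4, 99.6, 143.1]
ee_rot: [179.9, -0.2, -8.9]
force: [-3.9, -2.1, 16.5]
gripper_width: 15.5
[562.4  99.6 143.1] [179.93  -0.18  -8.9 ] [-3.9 -2.1 16.5] [-0.64  0.82  0.38]
front face n 734 y -17.6 yaw slip deg -0.1
collar z world 137.35707786332313
```

Torque about the vertical jumped from 0.08 to 0.38 N m, so the plug is on the stop. The collar top is at 137.4 mm (seated is 137) and the bar has not slipped in the jaws. Handing in.

```bash
python3 -c "
from h import *
env.job_done();s=env.state();print(s['time_s'],s['ee_pos'].round(1),s['ee_rot'].round(1),s['force'].round(1),s['torque'].round(2),s['gripper_width'])"
```

```text
the job is handed in; nothing more can be done
the job is handed in; nothing more can be done
```

I took the orange plug from the kit, pushed it through the notches to the seat and twisted it clockwise to the stop. I handed the job in at about 12.5 s, still gripping with 60 N and pressing down; no verdict was reported.

**Seating and turn:** the tool turned 92° in all. At the last check:
- The torque about the vertical had jumped from 0.08 to 0.38 N m, which means the stop was reached.
- The collar top was at 137.4 mm (137 mm when seated).
- The upward force was about 16 N.
- The bar had not turned in the jaws.

**What disagreed:**
- During the twist a sideways force of 4–6 N built up. I eased it with a 1 mm shift.
- The plug slid about 2 mm along its bar in the jaws while finding its centre in the bore.

**Not checked:**
- I never read the ring and pad joints directly; I inferred them from force, torque and height.
- I did not check the other plugs and the bottles again after the grasp. The gripper passed clear of the neighbouring objects I measured.
- My reading of the state after the hand-in was refused.

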